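# Put the parcel fob away and close the sticky key tray

### The job

Lay the orange parcel-locker fob in the open part of the grey key tray, then slide the tray's green cover fully shut over it, both ends home against the black rubber buffer. The cover jams in its sticky track when one end gets ahead, so work it along with gentle pushes on its two yellow knobs in turn and never force it (20 N is too much); once it is shut, bed it in with a firm push of about 15 N on one knob, held for half a second. Leave the padlock, the door stop and the glass jar where they are.

Things in the scene. Friction and masses are not known exactly. Their poses are not given: they have to be found in the camera images.
- keytray: grey metal key tray fixed to the shelf, 180 mm (its x) by 260 mm (its y), 44.5 mm high over its side channels. Origin: centre of its underside. The cover slides shut along its +x, towards an end stop (inner face at x = +80 mm, top 42 mm up) faced with the buffer. A brown wooden bridge (x -90 to 0, y -60 to +60 mm, top 44.5 mm up) hides the middle of the cover: push near its ends only.
- tray_mid (a point): point on the tray's cork floor, at the tray's x = 51, y = 0, 6 mm above the shelf, in the part the parked cover leaves open. The tray space is x 0 to 76 mm, 216 mm wide in y, 24 mm deep from cork to cover; at the start it is open from at most x = 28 mm on.
- buffer: black rubber buffer strip along the inner face of the tray's end stop, 224 mm long (its y), 30 to 41 mm above the shelf, fixed; hard to the touch. Origin: middle of its front face's lower edge; the face the cover meets is at its x = 0, somewhere between 76 and 80 mm in the tray's x. Its axes are those of the tray.
- home_left (a point): where knob_left stands when the cover is fully shut, touching the buffer: point fixed 40 mm before the buffer's face; its axes are those of the tray
- home_right (a point): where knob_right stands when the cover is fully shut, touching the buffer: point fixed 40 mm before the buffer's face; its axes are those of the tray
- cover: loose green cover, 80 mm (its x, towards shut) by 240 mm (its y) by 8 mm, 0.45 kg, underside 30 mm above the shelf (origin: its centre). Starts 48 to 60 mm short of shut. Side play 3.5 mm in all: pushed at one knob it swings that knob some 8 mm ahead of the other and jams, the force rising steeply; pushing the other knob frees it. Free it moves at under 6 N; over 20 N is forcing it.
- knob_left (a point): foot of the yellow knob at the cover's +y end: upright round stud 18 mm in diameter standing 26 mm above this point (its top 64 mm above the shelf), 90 mm from the cover's middle. Point at the stud's axis on the cover's upper face, 38 mm above the shelf.
- knob_right (a point): the same for the yellow knob at the cover's -y end
- fob_mid (a point): centre of the loose orange parcel-locker fob, a plastic tag 36 mm (its x) by 26 mm (its y) by 14 mm thick, 30 g, lying flat on the shelf; the point is 7 mm above its underside
- doorstop_mid (a point): blue silicone door stop (bystander), wedge 90 by 36 by about 28 mm high; point near its middle, 10 mm up
- padlock: steel padlock with its small brass key in it (bystander), lying flat, 96 mm (its x) by 44 by 20 mm; origin at the underside of its case
- jar: clear glass jar with clip-on lid (bystander), 82 mm across, 112 mm high; origin at the centre of its underside

How it is judged:
By the outcome, as a careful person would: the job done as asked, in the order asked, and still so for the second after the job is handed in, with the robot touching nothing.
It also fails if it takes over 72 s, if anything falls off the work surface, if the arm or the gripper's body presses on something with over 40 N, if the wrist force passes 120 N, or if a joint passes its speed limit or range.

### The arm

A 6-joint arm with a two-finger parallel gripper is mounted at the origin on the work surface. World frame = base frame: x ahead of the robot, y to its left, z up, the work surface at z = 0. Lengths are in mm, angles in rad, forces in N, time in s.
With the tool pointing down it reaches from about 325 to 900 mm from the base axis. Payload 3.5 kg.
Tool frame: the origin (TCP) lies between the finger pads; the fingertips stand 11 mm ahead of it and the grasp point (between the pads) lies 8 mm behind it; x points along the fingers, y is the direction in which the jaws open and shut, and the axes are right-handed (so a half turn about x gives the same grasp; the last joint's range is limited). The gripper opens to 85 mm and grips with 20 to 120 N. Pads are 22 mm wide; open, the fingers measure 114 mm over their backs; the gripper's body (76 mm by 85 mm) begins 54 mm behind the grasp point. The pads swing forward as they close: fully open they stand 13 mm farther back than shut.
Start: joints at [1.097, 0.276, -0.026, 1.268, 0, 1.467], TCP at [226.482, 582.518, 211.813] pointing down, gripper open.
Joint ranges: [-3.12, 3.12], [-0.85, 1.88], [-1.08, 1.24], [-1.95, 2.15], [-1.57, 1.53], [-3.14, 3.14]. Speed limits (rad/s): [2.57, 2.57, 3.14, 3.14, 3.14, 3.14].

### API

Orientations are given as a 3x3 rotation matrix whose columns are the frame's x, y, z axes.
In Python, from plant import r gives the robot as it stands. The module is installed in compiled form; this text tells all that it offers.
- The arm moves only by the tool servo_tool, never from a script. Its argument "targets" is text: rows parted by semicolons, each of 7 numbers parted by spaces: the turn, a rotation vector about the world's x, y, z in units of 5 degrees (1.0 is 5 degrees), then the shift along the world's x, y, z in units of 40 mm (1.0 is 40 mm), then the finger opening in mm, from 0 to 85.4. A call has 1 to 20 rows; each row is the pose to reach, as a shift and turn from the pose measured when the call began; what a row does not reach only later rows make up. A row lasts 1/8 s, in which the tool goes at most 62.5 mm and 10.7 degrees, less where a joint would pass 70% of its speed; a pose out of reach is approached as far as the arm can. A call with a gripper value outside its range is refused whole. The fingers move at their own pace and stop on an object; "squeeze" is the grip in N (left out, the last holds). Time passes only in rows, so rows that repeat a pose let the fingers close. It gives the time, the measured TCP pose, the force and the opening at its end, in the units of the state.
- r.sense(): the state, without advancing time (a new reading comes with each control period).
- r.capture(name): name is "scene" or "top" or "wrist"; returns a dict with "frame" (480x640x3 uint8, blue, green, red), "range_z" (480x640 float32, mm along the optical axis (not along the pixel's ray), 0 where there is no reading), "vfov" (degrees; the focal length in pixels is half the picture's height over the tangent of half this angle, whatever the lens; pixels are square), "cx", "cy" (the principal point, pixels), "k1" (the pictures are not rectified: a ray, as slopes to the right and down, at radius r is drawn at 1 + k1 r^2 times it, then the intrinsics apply), "rvec" (rotation vector, rad) and "tvec" (3), from world to camera coordinates, as OpenCV has them; the wrist camera has in their place "T_tool_cam" (4x4, takes a point from camera to tool coordinates, whose origin is the TCP and whose axes are the tool frame's). Camera axes: x right, y down, z forward; pixel columns grow to the right and rows downward; lengths in mm; the calibration is good to about 2 mm. A picture is of the moment at which its call begins: read the wrist's pose just before it.
- r.sign_off(): hands the job in, once; it reports no verdict.
The state is a dict: "time": time; "qpos": joint angles; "joint_vel": joint speeds; "joint_efforts": joint torques, N m; "tool_pos": TCP position; "orientation": TCP orientation; "force": force on the tool from outside, world axes, zero at the start; "moment": the same for the moment, N m; "grip_width": finger opening in mm.
Only numpy, scipy, OpenCV 4.12 (cv2) and the standard library are available. Lean on these libraries where they do the work, as an engineer would, in place of code of your own. Each camera call takes 0.05 s, during which the arm holds its last target.

## Working session

There is one attempt and no reset: what is moved stays moved. The work goes in short steps, Python scripts to look and compute and a tool call to move; the robot and the scene stay as the last step left them, time stands still between calls to the robot, and variables do not carry over. Pictures are saved under pics/ and viewed, and the job is handed in when it is done.

Besides the shell and the picture viewer there is one more tool, called as name(argument=value, ...) on one line, values as JSON. servo_tool: Moves the arm, as the interface text tells. Its arguments: {"type":"object","properties":{"targets":{"type":"string"},"squeeze":{"type":"number"}},"required":["targets"]}

```bash
mkdir -p pics
cat > h.py <<'E'
import numpy as np, cv2
from plant import r
def cap(n):
    s=r.sense(); d=r.capture(n); d['s']=s
    if 'rvec' in d:
        R=cv2.Rodrigues(np.array(d['rvec'],float))[0]; t=np.array(d['tvec'],float).ravel()
        d['C']=-R.T@t; d['Rwc']=R.T
    else:
        T=np.array(d['T_tool_cam']); Ro=np.array(s['orientation']).reshape(3,3)
        d['Rwc']=Ro@T[:3,:3]; d['C']=Ro@T[:3,3]+np.array(s['tool_pos'])
    d['f']=240/np.tan(np.radians(d['vfov'])/2)
    return d
def rays(d,uv):
    uv=np.atleast_2d(np.array(uv,float))
    x=(uv-[d['cx'],d['cy']])/d['f']
    u=x.copy()
    for _ in range(30): u=x/(1+d['k1']*(u**2).sum(1,keepdims=True))
    return np.c_[u,np.ones(len(u))]
def onplane(d,uv,z):
    v=rays(d,uv)@d['Rwc'].T
    return d['C']+v*((z-d['C'][2])/v[:,2])[:,None]
def depthpts(d,uv):
    uv=np.atleast_2d(uv).astype(int)
    z=d['range_z'][uv[:,1],uv[:,0]]
    return d['C']+(rays(d,uv)*z[:,None])@d['Rwc'].T
E
python3 - <<'E'
from h import *
for n in ('scene','top','wrist'):
    d=cap(n); cv2.imwrite(f'pics/{n}0.png',d['frame']); print(n,d['C'],d['f'],d['k1'],d['cx'],d['cy']); 
    np.savez(f'{n}0.npz',**{k:v for k,v in d.items() if k!='s'})
print(r.sense())
E
```

```text
scene [1391.56018848 -190.39652609  618.30454689] 456.6929775945508 -0.006497356294486174 320.1563489682941 247.4096384345891
top [ 337.94256382    6.34123565 1012.35400178] 504.6307479351699 -0.026077420426823924 315.97498831172703 238.44379002621415
wrist [153.05791586 611.67990279 372.34361259] 377.90275421539917 -0.07899267579202478 318.2845231924983 244.7848963339928
{'time': 0.15, 'qpos': array([ 1.09659367e+00,  2.76991441e-01, -2.75767862e-02,  1.26802445e+00,
       -2.70849771e-05,  1.46738164e+00]), 'joint_vel': array([-0.00047064, -0.00263388,  0.00321423, -0.00166652,  0.00060045,
        0.00113731]), 'joint_efforts': array([ 4.79096379e-04, -4.46059370e+01,  2.95637745e+01,  1.05393693e-02,
       -8.67882909e-05, -2.66670654e-06]), 'tool_pos': array([226.19020274, 581.92355044, 210.89088305]), 'orientation': array([[-7.96168151e-04,  3.62349235e-01,  9.32042058e-01],
       [-1.61050054e-03,  9.32040680e-01, -3.62350075e-01],
       [-9.99998386e-01, -1.78954582e-03, -1.58497467e-04]]), 'force': array([-0.26727655, -0.68479372,  0.21672257]), 'moment': array([-0.07958604, -0.0602149 ,  0.02578398]), 'grip_width': 85.37238572373295}
```

View pics/top0.png

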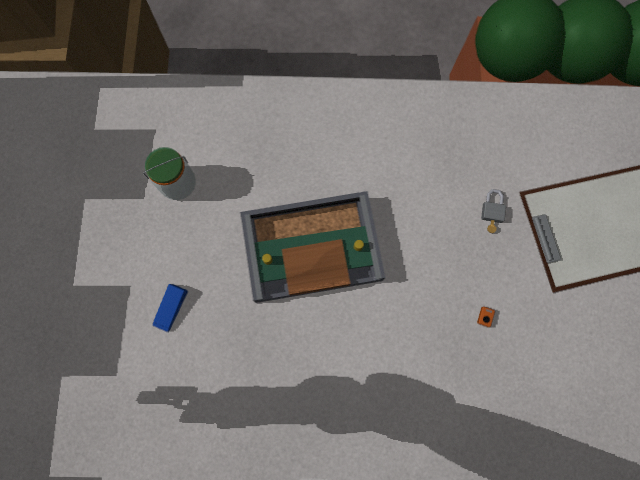

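View pics/scene0.png

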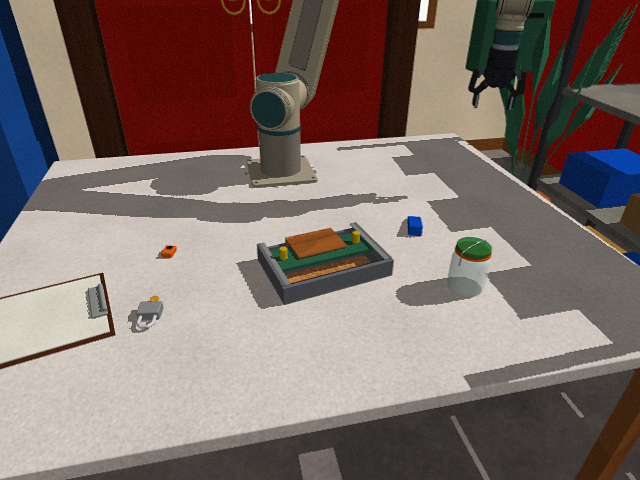

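View pics/wrist0.png

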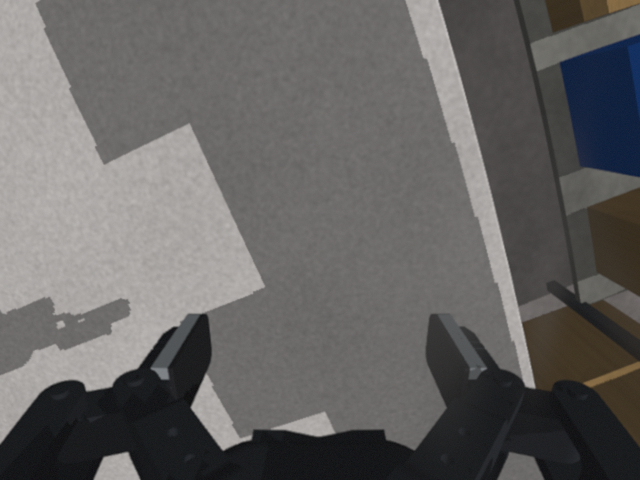

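Top view: tray centred near (312,247) opening up-image (+x), knobs at (267,259) and (359,245), fob (487,317), padlock (494,212), door stop (170,307), jar (165,165). Measuring.

```bash
cat > m.py <<'E'
from h import *
def mask(d,lo,hi,box=None):
    hsv=cv2.cvtColor(d['frame'],cv2.COLOR_BGR2HSV)
    m=cv2.inRange(hsv,np.array(lo),np.array(hi))
    if box:
        k=np.zeros_like(m);k[box[1]:box[3],box[0]:box[2]]=255;m&=k
    return m
def blobs(m,amin=20):
    n,l,st,c=cv2.connectedComponentsWithStats(m)
    return [(st[i],c[i],l==i) for i in range(1,n) if st[i][4]>=amin]
E
python3 - <<'E'
from m import *
d=cap('top')
fr=d['frame']
def hs(u,v): return cv2.cvtColor(fr[v:v+1,u:u+1],cv2.COLOR_BGR2HSV)[0,0]
print('knob',hs(267,259),hs(359,245),'fob',hs(481,313),hs(490,313),'cork',hs(310,222),'wood',hs(315,265),'green',hs(262,270))
for st,c,l in blobs(mask(d,(20,120,90),(32,255,255),(240,190,390,305))):
    print('knob',st,c,onplane(d,c,64))
for st,c,l in blobs(mask(d,(3,180,100),(15,255,255),(460,290,510,340)),10):
    cn,_=cv2.findContours(cv2.morphologyEx(l.astype(np.uint8),cv2.MORPH_CLOSE,np.ones((7,7))),0,1)
    w=onplane(d,cn[0].reshape(-1,2),14)[:,:2].astype(np.float32)
    print('fob',st,c,onplane(d,c,14),cv2.minAreaRect(w))
# tray outer edge: depth above 41..
uv=np.stack(np.meshgrid(np.arange(225,400),np.arange(180,315)),-1).reshape(-1,2)
p=depthpts(d,uv); 
k=(p[:,2]>25)&(p[:,2]<55)
w=p[k][:,:2].astype(np.float32); rc=cv2.minAreaRect(w); print('tray',rc,cv2.boxPoints(rc))
cv2.imwrite('pics/topz.png',cv2.resize(fr[180:315,225:400],None,fx=4,fy=4,interpolation=cv2.INTER_CUBIC))
E
```

```text
knob [ 24 183 141] [ 24 179 141] fob [ 11 207 159] [ 11 207 142] cork [ 14 122 109] wood [ 12 154  98] green [ 76 111  69]
knob [354 240  10   9  71] [358.26760563 244.12676056] [[551.76437738 -76.60858426  64.        ]]
knob [262 254   9   9  61] [266.01639344 257.70491803] [[520.67332388  99.75304282  64.        ]]
fob [478 307  16  20 164] [485.11585366 316.48170732] [[ 423.1118969  -332.21090715   14.        ]] ((423.6851501464844, -333.1856994628906), (25.65070343017578, 34.26570129394531), 72.139892578125)
tray ((555.090576171875, 13.911697387695312), (181.30056762695312, 258.3520202636719), 11.335637092590332) [[ 440.81833   122.749954]
 [ 491.59897  -130.56229 ]
 [ 669.3628    -94.92656 ]
 [ 618.58215   158.38568 ]]
```

Run:
```python
from m import *
d=cap('top'); fr=d['frame']
cv2.imwrite('pics/fobz.png',cv2.resize(fr[290:345,450:530],None,fx=8,fy=8,interpolation=cv2.INTER_CUBIC))
```

```text
(no output)
```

View pics/topz.png

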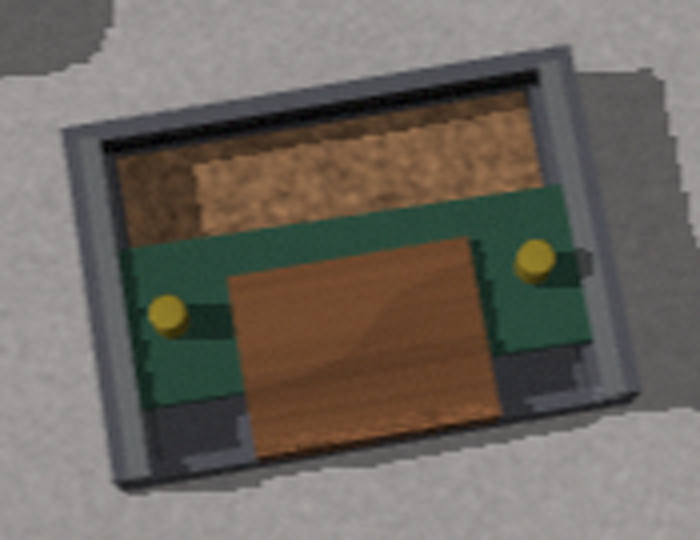

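View pics/fobz.png

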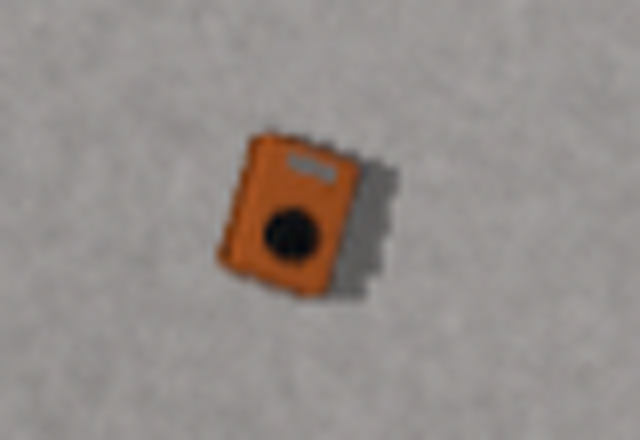

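Zoom: tray top corners at zoom px about (63,128), (570,47), (638,398), (118,488); fob long axis leans about −18° from world x. Now the tray frame by edge fits.

Run:
```python
from m import *
d=cap('top')
z=lambda a:np.array(a,float)/4+[225,180]-0.375
far=onplane(d,[z((63,128)),z((570,47))],42)
outer=onplane(d,[z((118,488)),z((638,398))],42)
print('far TL TR',far,'near',outer)
L=far[0]-outer[0]; R=far[1]-outer[1]
for v in (L,R): print(np.degrees(np.arctan2(v[1],v[0])),np.linalg.norm(v))
for v in (far[0]-far[1],outer[0]-outer[1]): print(np.degrees(np.arctan2(-v[0],v[1])),np.linalg.norm(v))
# buffer front face line: upper edge boundary black/cork at z 30..41 ; cover front edge at z=38
b=onplane(d,[z((120,157)),z((528,92))],30); print('buf low',b)
c=onplane(d,[z((133,248)),z((560,186))],38); print('cov front',c, np.degrees(np.arctan2(-(c[0]-c[1])[0],(c[0]-c[1])[1])))
w=onplane(d,[z((232,278)),z((468,238)),z((500,416)),z((258,458))],44.5); print('bridge',w)
# scene view knobs
s=cap('scene')
for st,c,l in blobs(mask(s,(20,120,90),(32,255,255),(255,215,400,300)),15): print('scene knob',st,c,onplane(s,c,51))
cv2.imwrite('pics/scz.png',cv2.resize(s['frame'][215:305,245:400],None,fx=5,fy=5,interpolation=cv2.INTER_CUBIC))
```

```text
far TL TR [[617.33423387 157.5344267   42.        ]
 [666.48635785 -95.96801347  42.        ]] near [[ 438.59294649  120.77562625   42.        ]
 [ 488.35821043 -129.11486225   42.        ]]
11.62106327351087 182.48193670557885
10.541275510236956 181.18595554832896
10.973044395050945 258.2235823203874
11.263002411502935 254.79764076106312
buf low [[606.32270708 129.77737267  30.        ]
 [645.91154009 -75.84605309  30.        ]]
cov front [[557.65670746 119.92604012  38.        ]
 [594.78372042 -91.41612348  38.        ]] 9.963629453385204
bridge [[542.3613714   69.93496492  44.5       ]
 [565.42958537 -45.45398396  44.5       ]
 [477.57146969 -61.99317252  44.5       ]
 [454.39276954  54.03847091  44.5       ]]
scene knob [352 231   8  12  83] [355.87951807 236.44578313] [[519.11566746 101.77030066  51.        ]]
scene knob [279 246   9  14 102] [283.30392157 252.52941176] [[551.19716236 -76.18633504  51.        ]]
```

servo_tool(targets="0 0 0 2 -4 0 60; 0 0 0.3 4 -8 0 60; 0 0 0.6 5.5 -12 0 60; 0 0 0.6 5.5 -16 0 60; 0 0 0.6 5.2 -20 0 60; 0 0 0.6 4.9 -22.9 -1.5 60; 0 0 0.6 4.9 -22.9 -1.5 60; 0 0 0.6 4.9 -22.9 -1.5 60; 0 0 0.6 4.9 -22.9 -1.5 60; 0 0 0.6 4.9 -22.9 -1.5 60; 0 0 0.6 4.9 -22.9 -1.5 60; 0 0 0.6 4.9 -22.9 -1.5 60; 0 0 0.6 4.9 -22.9 -1.5 60; 0 0 0.6 4.9 -22.9 -1.5 60; 0 0 0.6 4.9 -22.9 -1.5 60; 0 0 0.6 4.9 -22.9 -1.5 60; 0 0 0.6 4.9 -22.9 -1.5 60; 0 0 0.6 4.9 -22.9 -1.5 60")

```text
time: 2.6
tool_pos: [422.0, -332.0, 151.5]
orientation: [[-0.001, 0.312, 0.95], [0.001, 0.95, -0.312], [-1.0, 0.0, -0.001]]
force: [-0.7, 0.3, -0.4]
grip_width: 60.1
```

Run:
```python
from m import *
d=cap('wrist'); cv2.imwrite('pics/w1.png',d['frame'])
for st,c,l in blobs(mask(d,(3,180,60),(15,255,255)),100):
    cn,_=cv2.findContours(cv2.morphologyEx(l.astype(np.uint8),cv2.MORPH_CLOSE,np.ones((9,9))),0,1)
    w=onplane(d,cn[0].reshape(-1,2),14)[:,:2].astype(np.float32)
    print('fob',st,c,onplane(d,c,14),cv2.minAreaRect(w))
print(d['s']['tool_pos'],d['s']['qpos'])
```

```text
fob [300 205  30  41 920] [314.58043478 224.28043478] [[ 420.35113074 -333.53088408   14.        ]] ((421.154541015625, -333.88507080078125), (23.989484786987305, 33.7822380065918), 71.82568359375)
[ 422.04514632 -331.99482267  151.53206436] [-7.86846343e-01  1.62441561e-01 -3.01150357e-01  1.10811374e+00
 -1.69688001e-04 -4.69600122e-01]
```

View pics/w1.png

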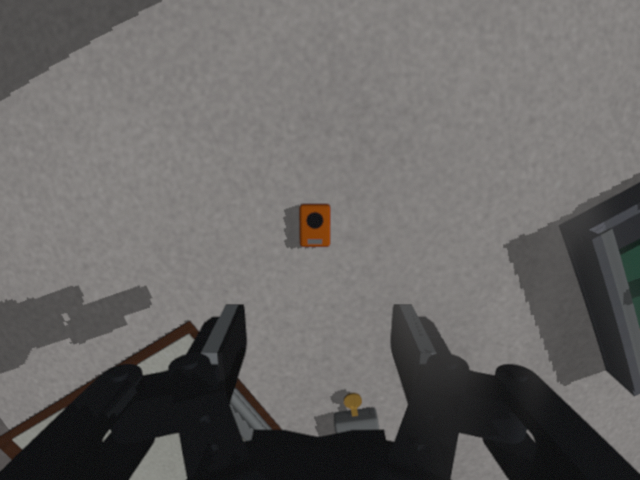

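The fob shows at (315,225), square between the jaws, at world (421,-334). Descending and gripping.

servo_tool(targets="0 0 0 0 -0.04 -1.3 50; 0 0 0 0 -0.04 -2.4 50; 0 0 0 0 -0.04 -3.1 50; 0 0 0 0 -0.04 -3.45 50; 0 0 0 0 -0.04 -3.45 50; 0 0 0 0 -0.04 -3.45 20; 0 0 0 0 -0.04 -3.45 20; 0 0 0 0 -0.04 -3.45 20; 0 0 0 0 -0.04 -3.45 20; 0 0 0 0 -0.04 -3.45 20; 0 0 0 0 -0.04 -2.5 20; 0 0 0 0 -0.04 -1.5 20; 0 0 0 0 -0.04 -0.7 20; 0 0 0 0 -0.04 -0.7 20", squeeze=30)

```text
time: 4.4
tool_pos: [424.1, -335.5, 126.8]
orientation: [[0.004, 0.312, 0.95], [-0.005, 0.95, -0.312], [-1.0, -0.003, 0.005]]
force: [0.4, 0.3, -1.0]
grip_width: 20.1
```

Run:
```python
from m import *
print(r.sense()['grip_width'],r.sense()['tool_pos'])
d=cap('wrist'); cv2.imwrite('pics/w2.png',d['frame'])
```

```text
20.107140490609357 [ 424.12925136 -335.50397823  126.79997018]
```

View pics/w2.png

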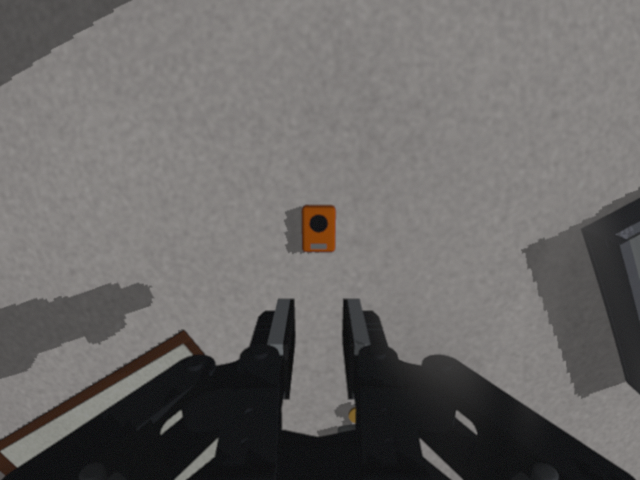

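The fob still lies at (318,228), unmoved: the pass closed above it. Descend again with a check.

servo_tool(targets="0 0 0 -0.06 0.05 -1 50; 0 0 0 -0.06 0.05 -2 50; 0 0 0 -0.06 0.05 -2.5 50; 0 0 0 -0.06 0.05 -2.85 50; 0 0 0 -0.06 0.05 -2.85 50; 0 0 0 -0.06 0.05 -2.85 50")

```text
time: 5.2
tool_pos: [421.1, -332.8, 11.4]
orientation: [[0.002, 0.312, 0.95], [-0.003, 0.95, -0.312], [-1.0, -0.002, 0.003]]
force: [-0.2, 0.1, 0.6]
grip_width: 50.4
```

Run:
```python
from m import *
s=r.sense(); print(s['grip_width'],s['tool_pos'],s['force'])
d=cap('wrist'); cv2.imwrite('pics/w3.png',d['frame'])
```

```text
50.38206831044971 [ 421.06324849 -332.8248417    11.42528507] [-0.1848107   0.05106996  0.60676146]
```

View pics/w3.png

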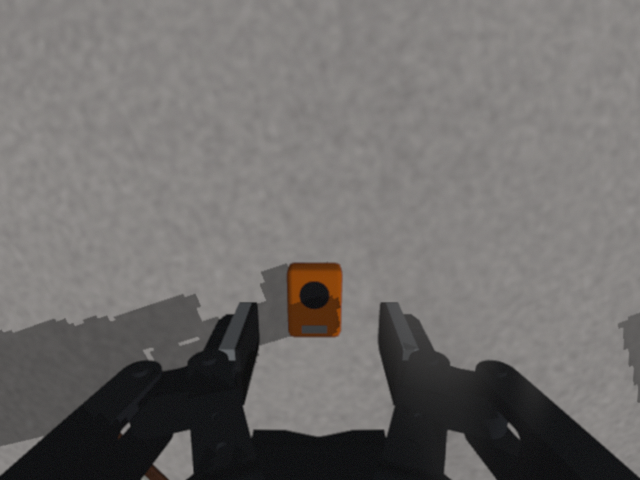

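Run:
```python
from m import *
d=cap('wrist'); T=np.linalg.inv(np.array(d['T_tool_cam']))
for p in ([0,0,0],[11,0,0],[5,25,-11],[5,25,11],[5,-25,11]):
    q=T[:3,:3]@p+T[:3,3]; print(p,q[:2]/q[2]*d['f']+[d['cx'],d['cy']])
m=mask(d,(3,180,40),(15,255,255))
for st,c,l in blobs(m,200): print(st,c,onplane(d,c,14),onplane(d,[[st[0],st[1]+5],[st[0],st[1]+st[3]-5]],14))
```

```text
[0, 0, 0] [316.13674407 300.08525757]
[11, 0, 0] [316.25729836 290.2993753 ]
[5, 25, -11] [368.83766975 274.36878293]
[5, 25, 11] [367.01446191 315.8799733 ]
[5, -25, 11] [265.44232731 315.86716286]
[ 288  263   54   72 2861] [314.48549458 296.68717232] [[ 418.40497992 -332.94006821   14.        ]] [[ 401.14210032 -339.82568651   14.        ]
 [ 431.22134649 -350.57214631   14.        ]]
```

servo_tool(targets="0 0 0 -0.03 0 0.02 15; 0 0 0 -0.03 0 0.02 15; 0 0 0 -0.03 0 0.02 15; 0 0 0 -0.03 0 0.02 15; 0 0 0 -0.03 0 0.02 15; 0 0 0 -0.03 0 0.02 15", squeeze=40)

```text
time: 6.05
tool_pos: [420.1, -333.1, 12.7]
orientation: [[0.003, 0.312, 0.95], [-0.003, 0.95, -0.312], [-1.0, -0.002, 0.004]]
force: [0.0, 0.1, -0.0]
grip_width: 15.0
```

Run:
```python
from m import *
s=r.sense(); print(s['grip_width'],s['tool_pos'],s['force'])
d=cap('wrist'); cv2.imwrite('pics/w4.png',d['frame'])
d=cap('scene'); cv2.imwrite('pics/s4.png',cv2.resize(d['frame'][180:300,100:260],None,fx=5,fy=5,interpolation=cv2.INTER_CUBIC))
d=cap('top'); cv2.imwrite('pics/t4.png',d['frame'])
```

```text
14.970764359044857 [ 420.14300755 -333.13291777   12.69064733] [ 0.04048656  0.10873806 -0.0326621 ]
```

View pics/w4.png

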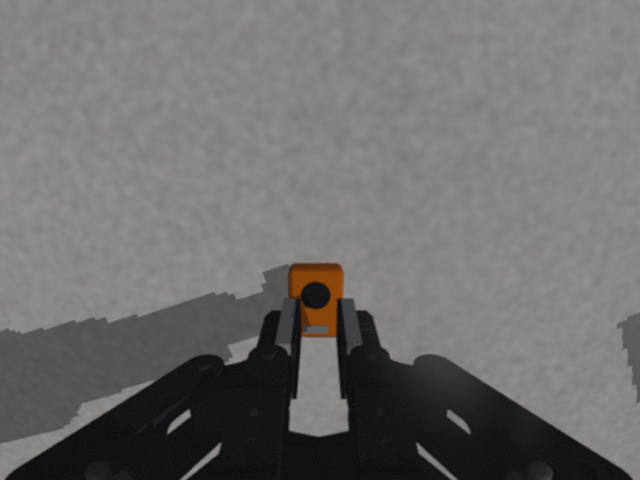

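View pics/s4.png

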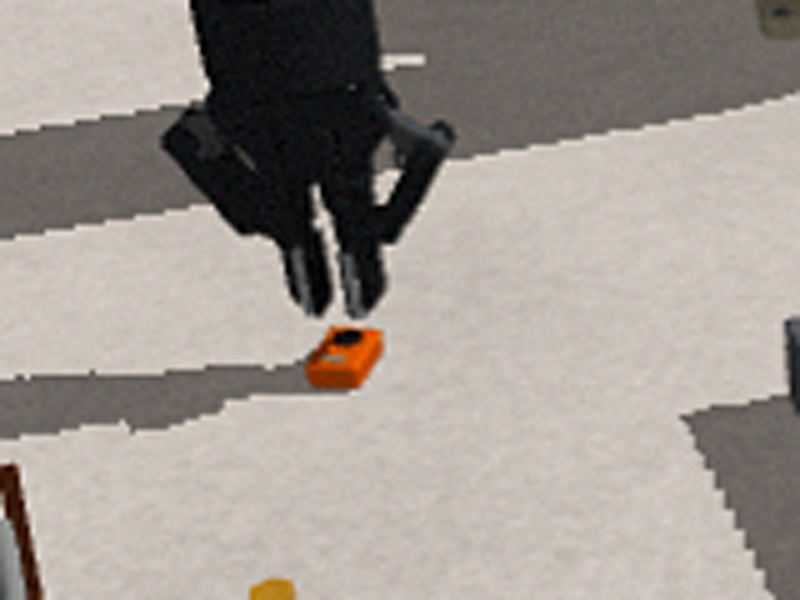

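Run:
```python
from m import *
d=cap('wrist')
for uv in [(287,305),(287,330),(285,345),(349,305),(349,330),(316,280),(330,330),(316,200),(292,310),(345,310)]:
    print(uv,d['range_z'][uv[1],uv[0]],depthpts(d,[uv]).round(1))
for n in ('scene','top'):
    d=cap(n)
    for st,c,l in blobs(mask(d,(3,180,60),(15,255,255),(140,230,190,270) if n=='scene' else (460,290,510,340)),10):
        print(n,st,c,onplane(d,c,7 if n=='scene' else 14),depthpts(d,[c]))
```

```text
(287, 305) 146.38138 [[ 405.1 -339.9   41.9]]
(287, 330) 129.68835 [[ 406.1 -338.7   59.6]]
(285, 345) 120.88518 [[ 406.1 -338.6   68.9]]
(349, 305) 146.40358 [[ 412.6 -317.    41.8]]
(349, 330) 128.40529 [[ 412.1 -318.3   60.7]]
(316, 280) 174.4317 [[ 410.3 -330.    13. ]]
(330, 330) 181.2514 [[ 436.8 -331.6   14.1]]
(316, 200) 177.04906 [[ 377.4 -319.2   -1. ]]
(292, 310) 142.41765 [[ 405.8 -337.7   46.1]]
(345, 310) 142.31589 [[ 412.  -318.7   46.1]]
scene [161 246  15  12 116] [168.36206897 251.68103448] [[ 425.66947867 -335.88872492    7.        ]] [[ 431.7023023  -335.47823651   12.83445415]]
top [478 317  14  10  62] [484.41935484 322.19354839] [[ 411.91275882 -330.26763899   14.        ]] [[ 412.14830495 -328.89374176   15.66858725]]
```

View pics/t4.png

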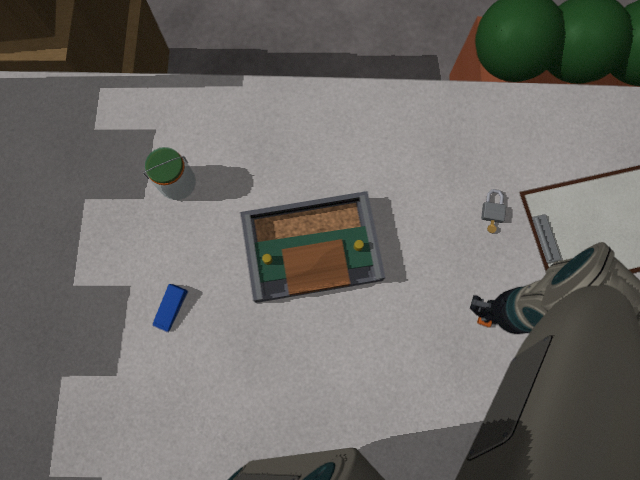

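Run:
```python
from m import *
d=cap('scene')
v,u=np.mgrid[180:262,120:215]; uv=np.c_[u.ravel(),v.ravel()]
p=depthpts(d,uv)
k=(abs(p[:,0]-420)<40)&(abs(p[:,1]+333)<40)&(p[:,2]>18)&(p[:,2]<120)
q=p[k]; uk=uv[k]; o=np.argsort(q[:,2])[:14]
print(np.c_[uk[o],q[o]].round(1))
d=cap('wrist')
v,u=np.mgrid[250:480:1,200:440:1]; uv=np.c_[u.ravel(),v.ravel()]
p=depthpts(d,uv); k=(p[:,2]>18); q=p[k]; uk=uv[k]; o=np.argsort(q[:,2])[:12]; print(np.c_[uk[o],q[o]].round(1))
s=r.sense(); print(s['tool_pos'],s['qpos'])
```

```text
[[ 164.   242.   419.3 -342.2   31.4]
 [ 166.   240.   412.8 -337.7   32.4]
 [ 165.   241.   417.  -339.8   32.4]
 [ 173.   243.   431.4 -320.7   33.3]
 [ 166.   239.   411.1 -337.5   34.1]
 [ 171.   243.   431.8 -325.1   34.1]
 [ 164.   241.   420.3 -341.5   34.7]
 [ 170.   243.   432.5 -327.3   34.9]
 [ 166.   238.   408.2 -337.5   35.2]
 [ 165.   240.   417.7 -339.2   35.6]
 [ 172.   243.   435.  -322.5   35.8]
 [ 173.   242.   432.2 -320.2   36.5]
 [ 165.   239.   416.2 -339.    37.4]
 [ 171.   242.   433.  -324.5   37.6]]
[[ 336.   332.   429.  -326.9   30.9]
 [ 301.   332.   424.1 -341.2   31.3]
 [ 301.   335.   425.5 -341.6   31.3]
 [ 301.   334.   424.7 -341.3   31.9]
 [ 336.   333.   428.9 -326.9   31.9]
 [ 336.   334.   429.2 -327.    32.1]
 [ 301.   333.   424.1 -341.1   32.2]
 [ 336.   335.   429.6 -327.1   32.3]
 [ 341.   298.   412.6 -319.8   34.1]
 [ 299.   298.   407.2 -336.1   34.1]
 [ 287.   298.   405.7 -340.7   34.2]
 [ 286.   298.   405.5 -341.1   34.3]]
[ 420.19083194 -333.16246831   12.74902983] [-7.90808402e-01  3.05548448e-01 -4.53562447e-01  8.07000170e-01
 -2.59182584e-04 -4.73947341e-01]
```

Both cameras put the fingertips about 30 mm higher than the stated tool geometry does (tips at z≈32 with TCP at 12.7), which explains the empty closings. I'll trust the images, go lower in steps and watch the force.

servo_tool(targets="0 0 0 0 0 0.1 50; 0 0 0 0 0 0.1 50; 0 0 0 0 0 0.1 50; 0 0 0 0 0 -0.3 50; 0 0 0 0 0 -0.5 50; 0 0 0 0 0 -0.5 50")

```text
time: 7.2
tool_pos: [419.1, -332.0, -8.8]
orientation: [[0.001, 0.312, 0.95], [-0.001, 0.95, -0.312], [-1.0, -0.001, 0.001]]
force: [-0.7, 0.6, 0.2]
grip_width: 50.2
```

Run:
```python
from m import *
s=r.sense(); print(s['tool_pos'],s['force'],s['grip_width'])
for n,b in (('scene',(120,180,215,262)),('wrist',(200,250,440,480))):
    d=cap(n); v,u=np.mgrid[b[1]:b[3],b[0]:b[2]]; uv=np.c_[u.ravel(),v.ravel()]
    p=depthpts(d,uv); hsv=cv2.cvtColor(d['frame'],cv2.COLOR_BGR2HSV)[uv[:,1],uv[:,0]]
    k=(abs(p[:,0]-420)<40)&(abs(p[:,1]+333)<60)&(p[:,2]>4)&(p[:,2]<120)&(hsv[:,2]<70)&(hsv[:,1]<120)
    q=p[k]; uk=uv[k]; o=np.argsort(q[:,2])[:14:2]; print(np.c_[uk[o],q[o]].round(1))
cv2.imwrite('pics/w5.png',d['frame'])
```

```text
[ 419.06114823 -332.03130721   -8.83845342] [-0.72129586  0.59369757  0.17731029] 50.22632538189026
[[ 167.   248.   420.8 -338.    14.7]
 [ 159.   247.   414.  -356.6   15.7]
 [ 157.   248.   419.2 -360.7   16.7]
 [ 169.   248.   426.3 -332.7   17.5]
 [ 160.   244.   408.  -353.9   20.2]
 [ 179.   249.   440.4 -308.7   20.5]
 [ 157.   247.   422.5 -359.7   21.5]]
[[ 285.   287.   403.6 -341.3    4.7]
 [ 305.   329.   421.4 -338.    12.4]
 [ 325.   321.   420.4 -328.8   12.5]
 [ 322.   356.   436.4 -335.3   12.5]
 [ 321.   320.   419.4 -330.2   12.6]
 [ 320.   320.   419.2 -330.6   12.7]
 [ 259.   336.   418.5 -357.7   12.7]]
```

View pics/w5.png

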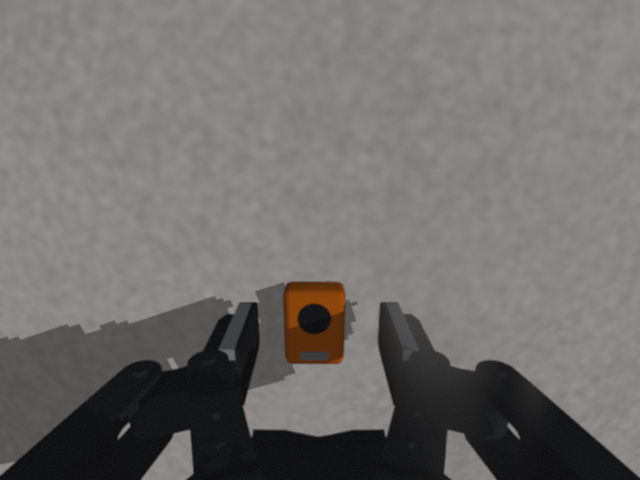

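servo_tool(targets="0 0 0 0.05 -0.03 -0.15 50; 0 0 0 0.05 -0.03 -0.22 50; 0 0 0 0.05 -0.03 -0.22 50; 0 0 0 0.05 -0.03 -0.22 22; 0 0 0 0.05 -0.03 -0.22 20; 0 0 0 0.05 -0.03 -0.22 20; 0 0 0 0.05 -0.03 -0.22 20; 0 0 0 0.05 -0.03 -0.22 20", squeeze=30)

```text
time: 8.3
tool_pos: [422.2, -334.4, -16.2]
orientation: [[0.003, 0.312, 0.95], [-0.003, 0.95, -0.312], [-1.0, -0.002, 0.004]]
force: [0.2, 0.0, 3.2]
grip_width: 25.4
```

Gripped at 25.4 mm. Lift, turn to the tray's heading (yaw ≈ 11°) and go over the open part.

servo_tool(targets="0 0 0 0 0 1 20; 0 0 0.5 0.3 0.6 2.5 20; 0 0 1.5 1 2 3.3 20; 0 0 3 2 3.8 3.3 20; 0 0 4.5 3 5.8 3.3 20; 0 0 5.5 4 7.6 3.3 20; 0 0 5.9 4.5 8.8 3.3 20; 0 0 5.9 4.54 8.94 3.3 20; 0 0 5.9 4.54 8.94 3 20; 0 0 5.9 4.54 8.94 2.4 20; 0 0 5.9 4.54 8.94 2 20; 0 0 5.9 4.54 8.94 2 20; 0 0 5.9 4.54 8.94 2 20")

```text
time: 9.93
tool_pos: [604.0, 22.5, 64.2]
orientation: [[0.005, -0.196, 0.981], [-0.002, 0.981, 0.196], [-1.0, -0.002, 0.004]]
force: [-0.1, 0.0, 0.1]
grip_width: 25.1
```

Run:
```python
from m import *
s=r.sense(); print(s['tool_pos'],s['force'],s['grip_width'],s['qpos'])
d=cap('wrist');cv2.imwrite('pics/w6.png',d['frame'])
d=cap('scene'); cv2.imwrite('pics/s6.png',cv2.resize(d['frame'][170:310,230:400],None,fx=4.5,fy=4.2,interpolation=cv2.INTER_CUBIC))
```

```text
[603.96784184  22.5047144   64.16795588] [-0.12803961  0.00268281  0.08221162] 25.07077017978935 [-0.06903262  0.35027579 -0.2563401   0.95943374 -0.00125045 -0.26600554]
```

View pics/w6.png

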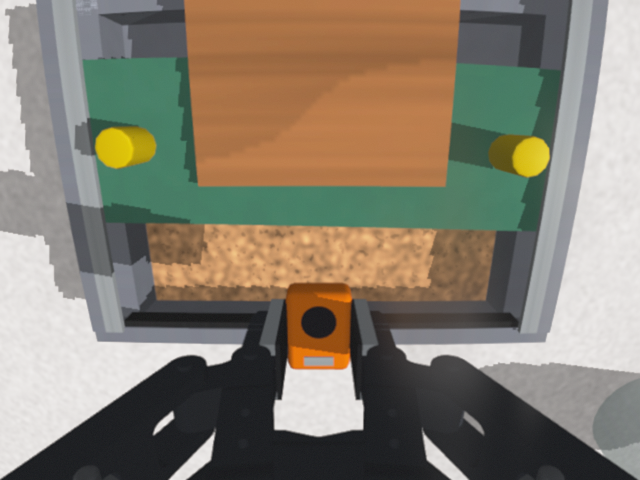

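View pics/s6.png

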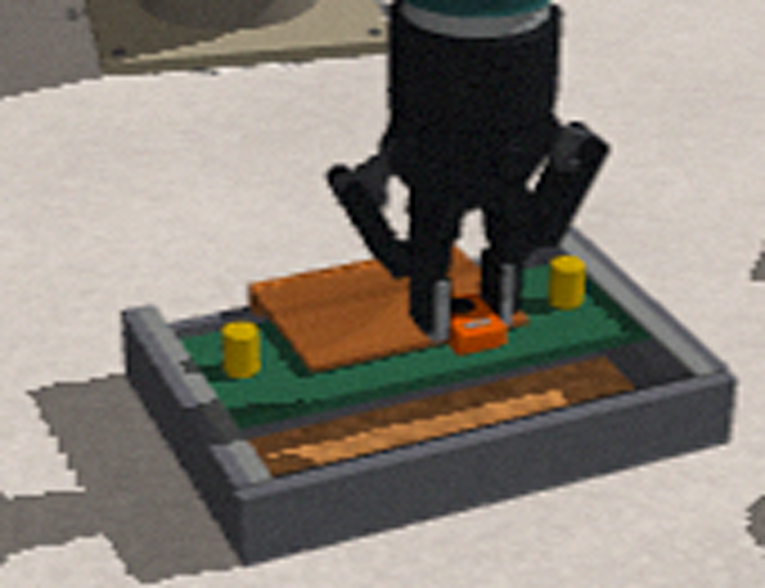

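Wrist view: cover front edge near row 226, buffer face near rows 300–310 (x 150–490), knobs at tops (116,147),(531,157); fob held at (318,322).

Run:
```python
from m import *
d=cap('wrist')
y=np.radians(11.1); ex=np.array([np.cos(y),np.sin(y)]); ey=np.array([-ex[1],ex[0]]); c0=np.array([554,13.3])
def tf(p): q=p[:,:2]-c0; return np.c_[q@ex,q@ey].round(1)
print('rail outer L/R 44.5',tf(onplane(d,[(98,340),(547,340)],42)))
print('cover front',tf(onplane(d,[(106,222),(544,231)],38)))
print('buffer top front',tf(onplane(d,[(130,316),(515,316)],41)),'buffer low front',tf(onplane(d,[(155,300),(490,300)],30)))
print('bridge front',tf(onplane(d,[(198,187),(447,186)],44.5)))
print('knob tops',tf(onplane(d,[(116,147),(531,157)],64)))
print('fob', tf(depthpts(d,[(318,345)])),depthpts(d,[(318,345),(318,300)]))
cv2.imwrite('pics/w6z.png',cv2.resize(d['frame'][200:360,80:330],None,fx=3,fy=3,interpolation=cv2.INTER_CUBIC))
```

```text
rail outer L/R 44.5 [[  90.9 -127. ]
 [  89.7  133.5]]
cover front [[  21.4 -111.4]
 [  25.3  120.7]]
buffer top front [[  75.2 -105.3]
 [  74.2  111.5]] buffer low front [[ 70.4 -94.6]
 [ 69.6 100.9]]
bridge front [[  2.1 -57.9]
 [  1.1  63. ]]
knob tops [[-18.6 -86.1]
 [-15.1  92.2]]
fob [[57.2  0.7]] [[609.9970126   25.01614629  95.08719238]
 [590.69730386  21.16043085  94.37362103]]
```

View pics/w6z.png

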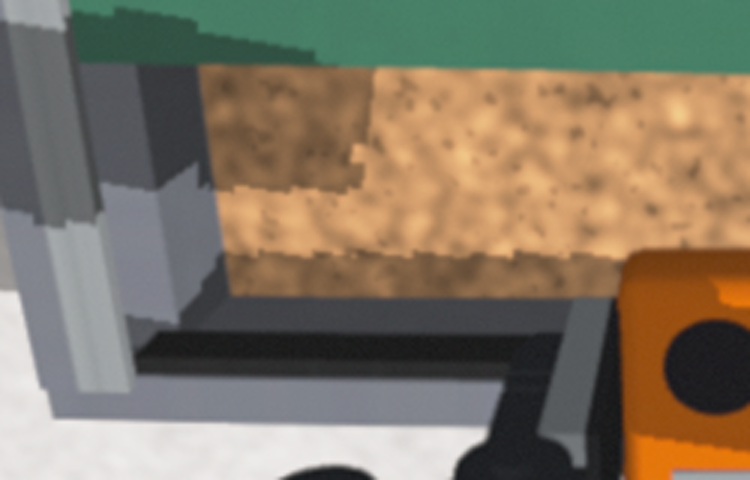

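servo_tool(targets="0 0 0 0.02 0.03 -0.5 20; 0 0 0 0.02 0.03 -1 20; 0 0 0 0.02 0.03 -1.4 20; 0 0 0 0.02 0.03 -1.7 20; 0 0 0 0.02 0.03 -1.8 20; 0 0 0 0.02 0.03 -1.82 20; 0 0 0 0.02 0.03 -1.82 20")

```text
time: 10.95
tool_pos: [606.1, 24.0, -7.4]
orientation: [[0.007, -0.196, 0.981], [-0.002, 0.981, 0.196], [-1.0, -0.003, 0.007]]
force: [-0.0, 0.3, -1.3]
grip_width: 25.2
```

servo_tool(targets="0 0 0 -0.03 0 -0.05 20; 0 0 0 -0.03 0 -0.05 20; 0 0 0 -0.03 0 -0.05 20; 0 0 0 -0.03 0 -0.05 48; 0 0 0 -0.03 0 -0.05 48; 0 0 0 -0.03 0 -0.05 48; 0 0 0 -0.03 0 0.3 48; 0 0 0 -0.03 0 1 48; 0 0 0 -0.03 0 1.9 48; 0 0 0 -0.03 0 2.7 48; 0 0 0 -0.03 0 2.7 48")

```text
time: 12.32
tool_pos: [608.2, 23.7, 105.2]
orientation: [[0.015, -0.196, 0.98], [-0.002, 0.981, 0.196], [-1.0, -0.005, 0.015]]
force: [-0.2, 0.0, 0.1]
grip_width: 47.8
```

Run:
```python
from m import *
s=r.sense(); print(s['tool_pos'],s['force'],s['grip_width'])
d=cap('wrist');cv2.imwrite('pics/w7.png',d['frame'])
```

```text
[608.23732052  23.73217448 105.22288277] [-0.15057048  0.02161126  0.07842964] 47.817658167728105
```

View pics/w7.png

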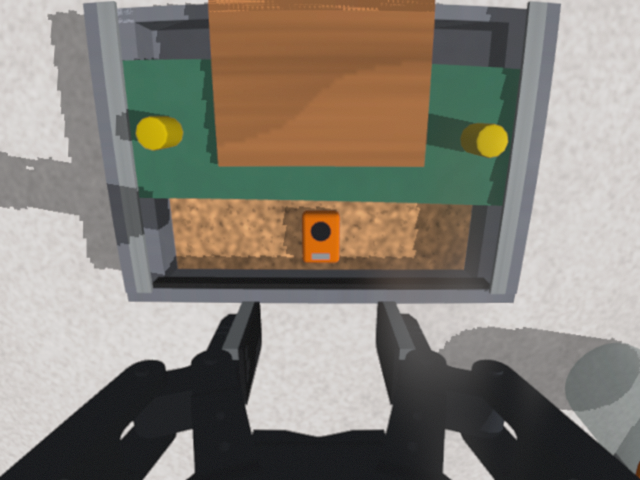

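Fob lies flat at (321,236), in the open part, clear of the cover. Next: close the fingers and come down behind the right knob (it trails by about 3.5 mm).

servo_tool(targets="0 0.17 0 -0.8 -1 0 0; 0 0.17 0 -1.6 -2 0 0; 0 0.17 0 -2.12 -2.63 0 0; 0 0.17 0 -2.12 -2.63 0 0; 0 0.17 0 -2.12 -2.63 -0.8 0; 0 0.17 0 -2.12 -2.63 -1.5 0; 0 0.17 0 -2.12 -2.63 -1.8 0; 0 0.17 0 -2.12 -2.63 -1.83 0; 0 0.17 0 -2.12 -2.63 -1.83 0; 0 0.17 0 -2.12 -2.63 -1.83 0")

```text
time: 13.62
tool_pos: [523.0, -81.6, 31.0]
orientation: [[-0.001, -0.196, 0.981], [-0.003, 0.981, 0.196], [-1.0, -0.002, -0.001]]
force: [1.0, 0.1, 0.9]
grip_width: 0.2
```

Run:
```python
from m import *
s=r.sense(); print(s['tool_pos'],s['force'],s['grip_width'],s['orientation'].round(3))
d=cap('wrist');cv2.imwrite('pics/w8.png',d['frame'])
d=cap('scene'); cv2.imwrite('pics/s8.png',cv2.resize(d['frame'][170:310,230:400],None,fx=4.5,fy=4.2,interpolation=cv2.INTER_CUBIC))
```

```text
[522.95441516 -81.56298454  31.02393547] [0.98496135 0.0599241  0.92249781] 0.16052202574988716 [[-0.001 -0.196  0.981]
 [-0.003  0.981  0.196]
 [-1.    -0.002 -0.001]]
```

View pics/w8.png

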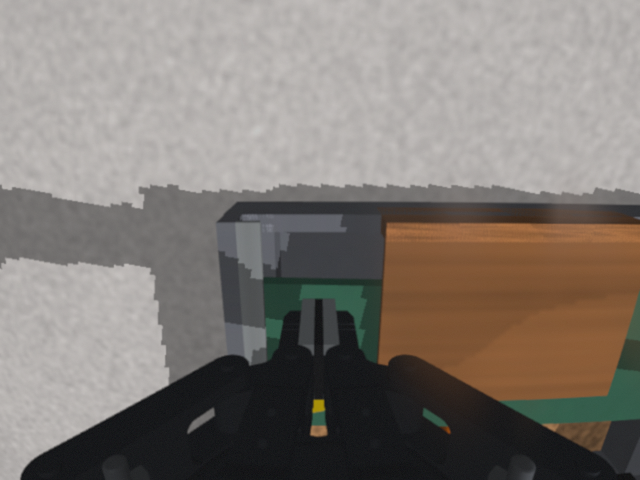

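View pics/s8.png

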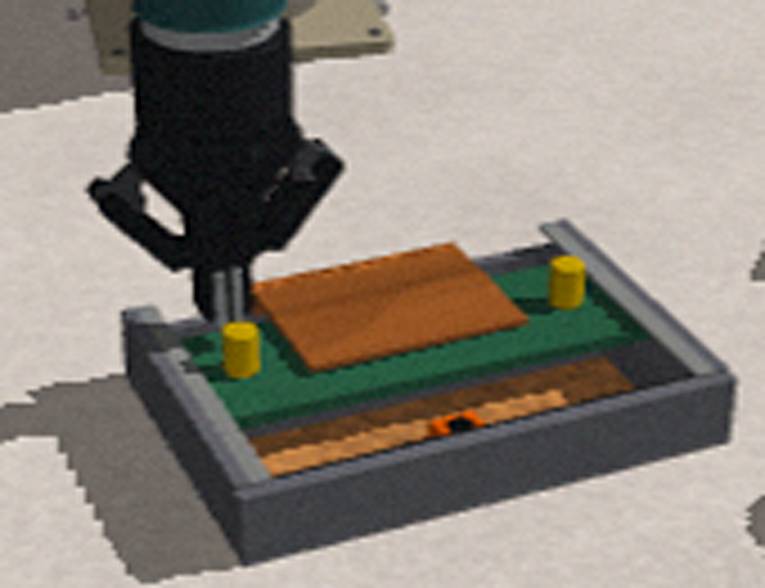

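Closed fingertips stand just behind the right knob, above bridge and channel height. First gentle push.

servo_tool(targets="0 0 0 0.1 0.02 0 0; 0 0 0 0.15 0.03 0 0; 0 0 0 0.2 0.04 0 0; 0 0 0 0.25 0.05 0 0; 0 0 0 0.3 0.06 0 0; 0 0 0 0.3 0.06 0 0")

```text
time: 14.48
tool_pos: [534.4, -79.2, 30.7]
orientation: [[-0.002, -0.196, 0.981], [-0.003, 0.981, 0.196], [-1.0, -0.002, -0.002]]
force: [-0.5, 0.2, -0.2]
grip_width: 0.4
```

```bash
cat > k.py <<'E'
from m import *
import sys
ex=np.array([np.cos(np.radians(11.1)),np.sin(np.radians(11.1))]); ey=np.array([-ex[1],ex[0]]); c0=np.array([554,13.3])
def knobs(n='top',save=None):
    d=cap(n)
    box={'top':(240,180,390,310),'scene':(240,200,410,310)}[n]
    out=[]
    for st,c,l in blobs(mask(d,(20,120,60),(32,255,255),box),8):
        p=onplane(d,c,64 if n=='top' else 51)[0]; q=p[:2]-c0
        out.append((n,st.tolist(),p.round(1),'tray',np.round([q@ex,q@ey],1)))
    for o in out: print(*o)
    if save: cv2.imwrite(save,d['frame'])
s=r.sense(); q=s['tool_pos'][:2]-c0
print('t',s['time'],s['tool_pos'].round(1),'tray',np.round([q@ex,q@ey],1),'F along',(s['force'][:2]@ex).round(2),s['force'].round(1))
if __name__=='__main__':
    for n in sys.argv[1:]: knobs(n)
E
python3 k.py top scene
```

```text
t 14.475 [534.4 -79.2  30.7] tray [-37. -87.] F along -0.42 [-0.5  0.2 -0.2]
top [262, 254, 10, 10, 77] [519.6  98.9  64. ] tray [-17.2  90.6]
scene [352, 231, 8, 13, 93] [520.7 100.5  51. ] tray [-15.9  92. ]
scene [279, 247, 9, 13, 102] [552.8 -76.2  51. ] tray [-18.4 -87.6]
```

servo_tool(targets="0 0 0 0.04 0.01 0 0; 0 0 0 0.08 0.015 0 0; 0 0 0 0.12 0.023 0 0; 0 0 0 0.16 0.03 0 0; 0 0 0 0.2 0.04 0 0; 0 0 0 0.2 0.04 0 0")

```text
time: 15.32
tool_pos: [542.8, -77.5, 30.7]
orientation: [[-0.001, -0.196, 0.981], [-0.002, 0.981, 0.196], [-1.0, -0.002, -0.002]]
force: [-0.7, -0.4, 0.3]
grip_width: -0.1
```

```bash
python3 k.py scene
```

```text
t 15.325 [542.8 -77.5  30.7] tray [-28.5 -86.9] F along -0.73 [-0.7 -0.4  0.3]
scene [352, 231, 9, 13, 93] [522.1 101.4  51. ] tray [-14.4  92.6]
scene [281, 249, 9, 13, 101] [561.5 -74.5  51. ] tray [ -9.6 -87.6]
```

Right knob moved about 9 mm freely and is now ahead; over to the left knob.

servo_tool(targets="0 0 0 -0.25 -0.05 0.15 0; 0 0 0 -0.5 1 0.25 0; 0 0 0 -0.8 2.3 0.25 0; 0 0 0 -1.1 3.6 0.25 0; 0 0 0 -1.15 4.3 0.2 0; 0 0 0 -1.15 4.31 0 0; 0 0 0 -1.13 4.31 0 0; 0 0 0 -1 4.33 0 0; 0 0 0 -0.93 4.35 0 0; 0 0 0 -0.88 4.36 0 0; 0 0 0 -0.83 4.37 0 0; 0 0 0 -0.78 4.38 0 0; 0 0 0 -0.78 4.38 0 0")

```text
time: 17.0
tool_pos: [511.5, 97.5, 30.7]
orientation: [[-0.001, -0.196, 0.981], [-0.003, 0.981, 0.196], [-1.0, -0.002, -0.002]]
force: [-2.1, -1.4, 0.9]
grip_width: -0.2
```

```bash
python3 k.py scene
```

```text
t 17.0 [511.5  97.5  30.7] tray [-25.5  90.8] F along -2.32 [-2.1 -1.4  0.9]
scene [354, 233, 9, 13, 92] [530.2 103.9  51. ] tray [-5.9 93.5]
scene [281, 249, 9, 14, 109] [562.5 -73.6  51. ] tray [ -8.4 -86.9]
```

servo_tool(targets="0 0 0 -0.25 -0.05 0.15 0; 0 0 0 0 -1 0.25 0; 0 0 0 0.2 -2.3 0.25 0; 0 0 0 0.5 -3.6 0.25 0; 0 0 0 0.64 -4.35 0.2 0; 0 0 0 0.66 -4.39 0 0; 0 0 0 0.68 -4.39 0 0; 0 0 0 0.76 -4.37 0 0; 0 0 0 0.82 -4.36 0 0; 0 0 0 0.88 -4.35 0 0; 0 0 0 0.94 -4.34 0 0; 0 0 0 1.01 -4.32 0 0; 0 0 0 1.01 -4.32 0 0")

```text
time: 18.68
tool_pos: [552.5, -75.2, 30.7]
orientation: [[-0.0, -0.196, 0.981], [-0.003, 0.981, 0.196], [-1.0, -0.003, -0.001]]
force: [-1.0, 1.1, -0.3]
grip_width: 0.2
```

```bash
python3 k.py scene
```

```text
t 18.675 [552.5 -75.2  30.7] tray [-18.5 -86.6] F along -0.77 [-1.   1.1 -0.3]
scene [354, 233, 9, 13, 94] [531.6 103.4  51. ] tray [-4.6 92.7]
scene [282, 251, 9, 14, 108] [571.1 -72.5  51. ] tray [  0.3 -87.4]
```

servo_tool(targets="0 0 0 -0.25 -0.05 0.15 0; 0 0 0 -0.5 1 0.25 0; 0 0 0 -0.8 2.3 0.25 0; 0 0 0 -1.1 3.6 0.25 0; 0 0 0 -1.14 4.3 0.2 0; 0 0 0 -1.13 4.31 0 0; 0 0 0 -1.1 4.31 0 0; 0 0 0 -1 4.33 0 0; 0 0 0 -0.93 4.35 0 0; 0 0 0 -0.87 4.36 0 0; 0 0 0 -0.81 4.37 0 0; 0 0 0 -0.73 4.38 0 0; 0 0 0 -0.73 4.38 0 0")

```text
time: 20.35
tool_pos: [523.8, 99.9, 30.7]
orientation: [[0.0, -0.196, 0.981], [-0.003, 0.981, 0.196], [-1.0, -0.003, -0.0]]
force: [-1.2, -1.4, 0.4]
grip_width: 0.1
```

```bash
python3 k.py scene
```

```text
t 20.35 [523.8  99.9  30.7] tray [-12.9  90.8] F along -1.41 [-1.2 -1.4  0.4]
scene [356, 235, 9, 13, 96] [542.  105.8  51. ] tray [ 6.  93.1]
scene [283, 251, 9, 14, 109] [573.5 -71.8  51. ] tray [  2.8 -87.3]
```

servo_tool(targets="0 0 0 -0.25 -0.05 0.15 0; 0 0 0 0 -1 0.25 0; 0 0 0 0.2 -2.3 0.25 0; 0 0 0 0.5 -3.6 0.25 0; 0 0 0 0.62 -4.35 0.2 0; 0 0 0 0.63 -4.4 0 0; 0 0 0 0.66 -4.39 0 0; 0 0 0 0.74 -4.37 0 0; 0 0 0 0.8 -4.36 0 0; 0 0 0 0.86 -4.35 0 0; 0 0 0 0.92 -4.34 0 0; 0 0 0 0.98 -4.33 0 0; 0 0 0 0.98 -4.33 0 0")

```text
time: 22.02
tool_pos: [563.5, -73.2, 30.7]
orientation: [[0.001, -0.196, 0.981], [-0.003, 0.981, 0.196], [-1.0, -0.003, 0.001]]
force: [-0.3, -0.2, 0.6]
grip_width: 0.1
```

```bash
python3 k.py scene
```

```text
t 22.025 [563.5 -73.2  30.7] tray [ -7.3 -86.7] F along -0.37 [-0.3 -0.2  0.6]
scene [357, 236, 8, 13, 93] [544.1 104.9  51. ] tray [ 7.9 91.8]
scene [284, 254, 9, 14, 111] [583.  -71.4  51. ] tray [ 12.1 -88.7]
```

servo_tool(targets="0 0 0 -0.25 -0.05 0.15 0; 0 0 0 -0.5 1 0.25 0; 0 0 0 -0.8 2.3 0.25 0; 0 0 0 -1.08 3.6 0.25 0; 0 0 0 -1.1 4.3 0.2 0; 0 0 0 -1.09 4.31 0 0; 0 0 0 -1.07 4.31 0 0; 0 0 0 -0.98 4.33 0 0; 0 0 0 -0.92 4.35 0 0; 0 0 0 -0.86 4.36 0 0; 0 0 0 -0.8 4.37 0 0; 0 0 0 -0.73 4.38 0 0; 0 0 0 -0.73 4.38 0 0")

```text
time: 23.7
tool_pos: [535.0, 102.1, 30.8]
orientation: [[0.002, -0.196, 0.981], [-0.003, 0.981, 0.196], [-1.0, -0.003, 0.002]]
force: [-0.7, -0.5, 0.7]
grip_width: -0.0
```

```bash
python3 k.py scene
```

```text
t 23.7 [535.  102.1  30.8] tray [-1.6 90.8] F along -0.8 [-0.7 -0.5  0.7]
scene [359, 238, 8, 13, 98] [553.4 107.3  51. ] tray [17.5 92.3]
scene [284, 254, 9, 14, 111] [583.7 -70.3  51. ] tray [ 13.  -87.8]
```

servo_tool(targets="0 0 0 -0.25 -0.05 0.15 0; 0 0 0 0 -1 0.25 0; 0 0 0 0.2 -2.3 0.25 0; 0 0 0 0.5 -3.6 0.25 0; 0 0 0 0.6 -4.35 0.2 0; 0 0 0 0.6 -4.4 0 0; 0 0 0 0.65 -4.39 0 0; 0 0 0 0.74 -4.37 0 0; 0 0 0 0.8 -4.36 0 0; 0 0 0 0.86 -4.35 0 0; 0 0 0 0.92 -4.34 0 0; 0 0 0 0.98 -4.33 0 0; 0 0 0 0.98 -4.33 0 0")

```text
time: 25.38
tool_pos: [574.7, -71.1, 30.8]
orientation: [[0.003, -0.197, 0.98], [-0.002, 0.98, 0.197], [-1.0, -0.003, 0.003]]
force: [0.3, 1.7, -0.5]
grip_width: 0.1
```

```bash
python3 k.py scene
```

```text
t 25.375 [574.7 -71.1  30.8] tray [  4.  -86.8] F along 0.57 [ 0.3  1.7 -0.5]
scene [358, 238, 9, 13, 98] [554.8 106.6  51. ] tray [18.8 91.4]
scene [285, 256, 9, 15, 105] [593.3 -69.6  51. ] tray [ 22.6 -88.9]
```

servo_tool(targets="0 0 0 -0.25 -0.05 0.15 0; 0 0 0 -0.5 1 0.25 0; 0 0 0 -0.8 2.3 0.25 0; 0 0 0 -1.08 3.6 0.25 0; 0 0 0 -1.1 4.3 0.2 0; 0 0 0 -1.09 4.31 0 0; 0 0 0 -1.07 4.31 0 0; 0 0 0 -0.98 4.33 0 0; 0 0 0 -0.92 4.35 0 0; 0 0 0 -0.86 4.36 0 0; 0 0 0 -0.8 4.37 0 0; 0 0 0 -0.73 4.38 0 0; 0 0 0 -0.73 4.38 0 0")

```text
time: 27.05
tool_pos: [546.1, 104.1, 30.9]
orientation: [[0.004, -0.197, 0.98], [-0.002, 0.98, 0.197], [-1.0, -0.003, 0.004]]
force: [-0.2, -0.8, 1.0]
grip_width: -0.1
```

```bash
python3 k.py scene top
python3 - <<'E'
from m import *
d=cap('top'); cv2.imwrite('pics/t9.png',cv2.resize(d['frame'][180:315,225:400],None,fx=4,fy=4,interpolation=cv2.INTER_CUBIC))
E
```

```text
t 27.05 [546.1 104.1  30.9] tray [ 9.7 90.7] F along -0.38 [-0.2 -0.8  1. ]
scene [361, 240, 9, 14, 100] [563.8 109.2  51. ] tray [28.1 92.2]
scene [286, 257, 9, 14, 114] [595.  -68.4  51. ] tray [ 24.5 -88.1]
top [350, 218, 10, 11, 85] [593.4 -68.5  64. ] tray [ 22.9 -87.8]
```

View pics/t9.png

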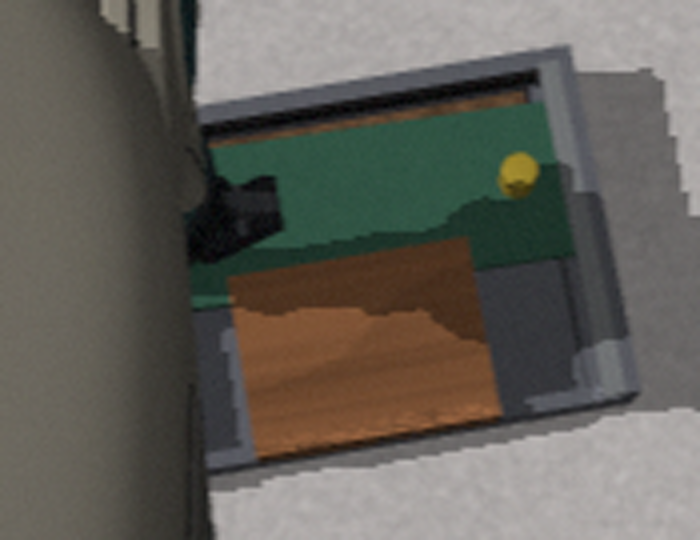

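servo_tool(targets="0 0 0 -0.25 -0.05 0.15 0; 0 0 0 0 -1 0.25 0; 0 0 0 0.2 -2.3 0.25 0; 0 0 0 0.5 -3.6 0.25 0; 0 0 0 0.6 -4.35 0.2 0; 0 0 0 0.6 -4.4 0 0; 0 0 0 0.63 -4.39 0 0; 0 0 0 0.7 -4.37 0 0; 0 0 0 0.76 -4.36 0 0; 0 0 0 0.82 -4.35 0 0; 0 0 0 0.87 -4.34 0 0; 0 0 0 0.92 -4.33 0 0; 0 0 0 0.92 -4.33 0 0")

```text
time: 28.82
tool_pos: [583.1, -69.0, 30.9]
orientation: [[0.005, -0.197, 0.98], [-0.002, 0.98, 0.197], [-1.0, -0.003, 0.004]]
force: [-0.0, 0.7, 1.0]
grip_width: -0.1
```

```bash
python3 k.py scene
```

```text
t 28.825 [583.1 -69.   30.9] tray [ 12.8 -86.4] F along 0.1 [-0.   0.7  1. ]
scene [361, 240, 9, 14, 99] [565.8 108.3  51. ] tray [29.8 91. ]
scene [287, 258, 9, 15, 115] [602.6 -68.   51. ] tray [ 32.1 -89.1]
```

servo_tool(targets="0 0.05 0 -0.25 -0.05 0.15 0; 0 0.05 0 -0.5 1 0.25 0; 0 0.05 0 -0.8 2.3 0.25 0; 0 0.05 0 -1.03 3.6 0.25 0; 0 0.05 0 -1.04 4.3 0.2 0; 0 0.05 0 -1.03 4.31 0 0; 0 0.05 0 -1 4.31 0 0; 0 0.05 0 -0.93 4.33 0 0; 0 0.05 0 -0.88 4.34 0 0; 0 0.05 0 -0.83 4.35 0 0; 0 0.05 0 -0.78 4.36 0 0; 0 0.05 0 -0.78 4.36 0 0")

```text
time: 30.38
tool_pos: [552.3, 105.3, 31.0]
orientation: [[0.001, -0.197, 0.98], [-0.002, 0.98, 0.197], [-1.0, -0.002, 0.0]]
force: [-0.7, -1.2, 0.8]
grip_width: -0.1
```

```bash
python3 k.py scene
```

```text
t 30.375 [552.3 105.3  31. ] tray [16.  90.6] F along -0.94 [-0.7 -1.2  0.8]
scene [362, 241, 9, 14, 99] [570.6 110.4  51. ] tray [35.  92.1]
scene [287, 259, 9, 14, 110] [602.9 -67.2  51. ] tray [ 32.5 -88.4]
```

servo_tool(targets="0 0 0 -0.25 -0.05 0.15 0; 0 0 0 0 -1 0.25 0; 0 0 0 0.2 -2.3 0.25 0; 0 0 0 0.5 -3.6 0.25 0; 0 0 0 0.65 -4.33 0.2 0; 0 0 0 0.67 -4.38 0 0; 0 0 0 0.7 -4.38 0 0; 0 0 0 0.77 -4.36 0 0; 0 0 0 0.81 -4.35 0 0; 0 0 0 0.85 -4.35 0 0; 0 0 0 0.88 -4.34 0 0; 0 0 0 0.88 -4.34 0 0")

```text
time: 31.92
tool_pos: [587.6, -68.0, 30.9]
orientation: [[0.001, -0.197, 0.98], [-0.002, 0.98, 0.197], [-1.0, -0.002, 0.001]]
force: [-0.5, -0.1, 0.1]
grip_width: -0.4
```

```bash
python3 k.py scene top
python3 - <<'E'
from m import *
d=cap('scene'); cv2.imwrite('pics/s10.png',cv2.resize(d['frame'][200:310,240:400],None,fx=5,fy=5,interpolation=cv2.INTER_CUBIC))
d=cap('top'); cv2.imwrite('pics/t10.png',cv2.resize(d['frame'][180:315,225:400],None,fx=4,fy=4,interpolation=cv2.INTER_CUBIC))
E
```

```text
t 31.925 [587.6 -68.   30.9] tray [ 17.3 -86.3] F along -0.54 [-0.5 -0.1  0.1]
scene [362, 242, 9, 13, 99] [571.9 109.4  51. ] tray [36.  90.9]
scene [288, 260, 8, 14, 107] [607.  -67.5  51. ] tray [ 36.4 -89.4]
top [259, 228, 9, 11, 79] [569.8 107.5  64. ] tray [33.6 89.4]
```

View pics/s10.png

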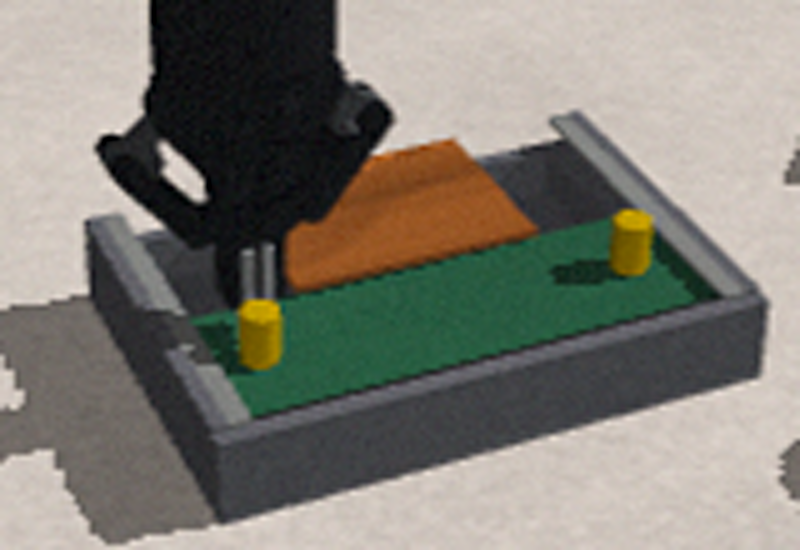

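View pics/t10.png

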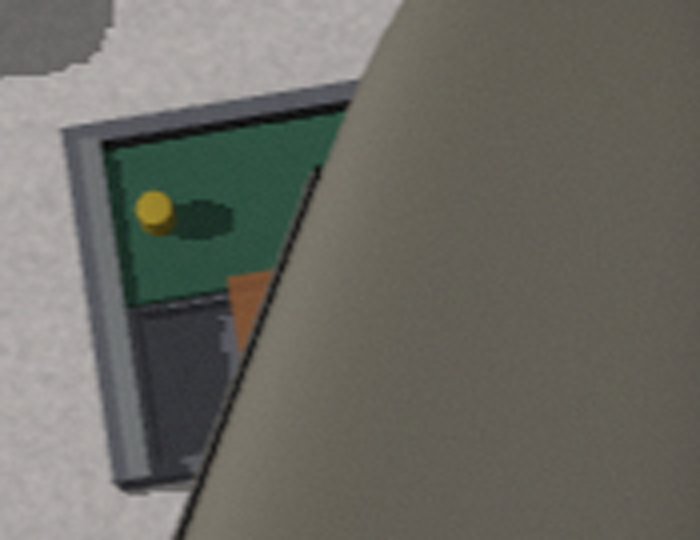

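Nearly shut. Now small steps with force read each time, first on the right.

servo_tool(targets="0 0 0 0.02 0 0 0; 0 0 0 0.04 0.01 0 0; 0 0 0 0.06 0.01 0 0; 0 0 0 0.06 0.01 0 0")

```text
time: 32.62
tool_pos: [588.0, -68.3, 30.8]
orientation: [[-0.003, -0.196, 0.981], [-0.003, 0.981, 0.196], [-1.0, -0.003, -0.003]]
force: [-6.4, -0.9, 4.9]
grip_width: 0.0
```

```bash
python3 k.py scene
```

```text
t 32.625 [588.  -68.3  30.8] tray [ 17.7 -86.6] F along -6.47 [-6.4 -0.9  4.9]
scene [362, 242, 9, 13, 100] [571.7 109.4  51. ] tray [35.8 90.9]
scene [287, 260, 9, 14, 108] [606.8 -67.5  51. ] tray [ 36.2 -89.5]
```

servo_tool(targets="0 0.03 0 -0.25 -0.05 0.15 0; 0 0.03 0 -0.5 1 0.25 0; 0 0.03 0 -0.8 2.3 0.25 0; 0 0.03 0 -1 3.6 0.25 0; 0 0.03 0 -1 4.3 0.2 0; 0 0.03 0 -1 4.32 0 0; 0 0.03 0 -0.97 4.32 0 0; 0 0.03 0 -0.92 4.33 0 0; 0 0.03 0 -0.88 4.34 0 0; 0 0.03 0 -0.85 4.35 0 0; 0 0.03 0 -0.83 4.35 0 0; 0 0.03 0 -0.83 4.35 0 0")

```text
time: 34.17
tool_pos: [553.4, 104.9, 30.6]
orientation: [[-0.008, -0.196, 0.981], [-0.005, 0.981, 0.196], [-1.0, -0.003, -0.009]]
force: [-4.1, -3.6, 1.6]
grip_width: -0.3
```

```bash
python3 k.py scene
```

```text
t 34.175 [553.4 104.9  30.6] tray [17.1 90. ] F along -4.72 [-4.1 -3.6  1.6]
scene [362, 242, 9, 13, 101] [571.9 109.8  51. ] tray [36.1 91.3]
scene [287, 260, 10, 14, 111] [606.8 -67.3  51. ] tray [ 36.3 -89.2]
```

servo_tool(targets="0 0 0 0.03 0.005 0 0; 0 0 0 0.06 0.01 0 0; 0 0 0 0.08 0.015 0 0; 0 0 0 0.08 0.015 0 0")

```text
time: 34.72
tool_pos: [553.3, 104.9, 30.1]
orientation: [[-0.014, -0.196, 0.981], [-0.006, 0.981, 0.196], [-1.0, -0.003, -0.015]]
force: [-8.0, -3.2, 7.0]
grip_width: 0.2
```

```bash
python3 k.py scene
```

```text
t 34.725 [553.3 104.9  30.1] tray [16.9 90. ] F along -8.48 [-8.  -3.2  7. ]
scene [362, 242, 9, 13, 100] [571.9 109.7  51. ] tray [36.1 91.1]
scene [287, 260, 10, 14, 112] [606.8 -67.2  51. ] tray [ 36.3 -89.1]
```

servo_tool(targets="0 -0.16 0 -0.2 -0.04 0.1 0; 0 -0.16 0 -0.2 -0.04 1 0; 0 -0.16 0 0.4 -1 2 0; 0 -0.16 0 0.8 -2 2.2 0; 0 -0.16 0 0.8 -2 2.2 0; 0 -0.16 0 0.8 -2 2.2 0")

```text
time: 35.52
tool_pos: [585.2, 25.3, 118.0]
orientation: [[0.0, -0.195, 0.981], [-0.005, 0.981, 0.195], [-1.0, -0.005, -0.001]]
force: [0.1, 0.1, -0.9]
grip_width: 0.2
```

```bash
python3 k.py scene
python3 - <<'E'
from m import *
d=cap('wrist'); cv2.imwrite('pics/w11.png',d['frame']); 
cv2.imwrite('pics/w11z.png',cv2.resize(d['frame'][170:330,60:330],None,fx=2.9,fy=2.9,interpolation=cv2.INTER_CUBIC))
cv2.imwrite('pics/w11y.png',cv2.resize(d['frame'][170:330,310:580],None,fx=2.9,fy=2.9,interpolation=cv2.INTER_CUBIC))
E
```

```text
t 35.525 [585.2  25.3 118. ] tray [32.9  5.8] F along 0.17 [ 0.1  0.1 -0.9]
scene [362, 242, 9, 13, 100] [572.  109.7  51. ] tray [36.2 91.1]
scene [288, 260, 8, 14, 106] [607.2 -67.4  51. ] tray [ 36.6 -89.4]
```

View pics/w11.png

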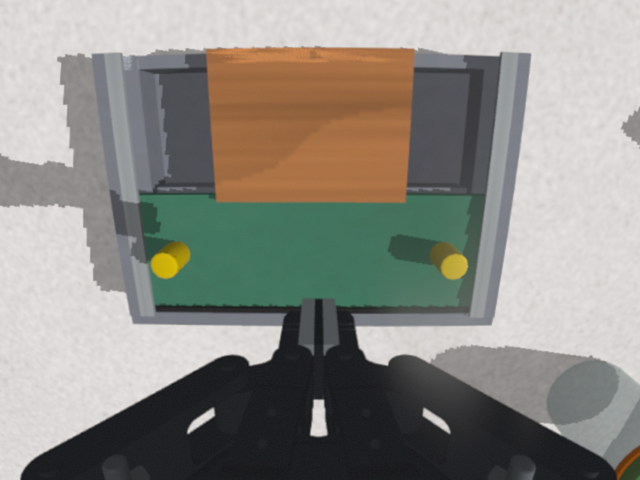

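View pics/w11z.png

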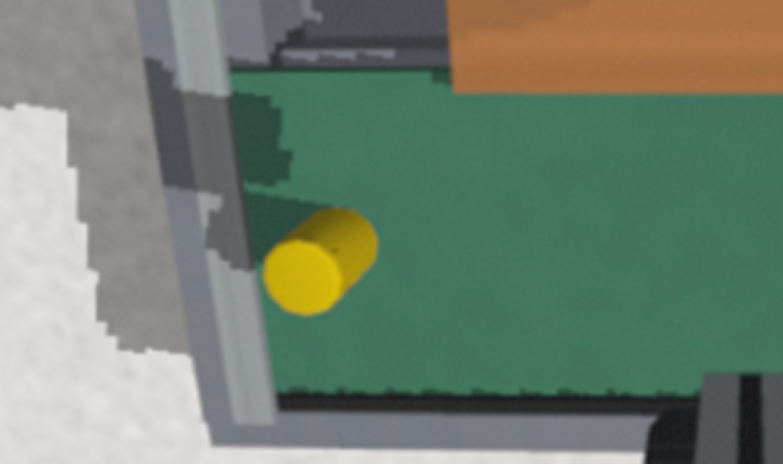

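View pics/w11y.png

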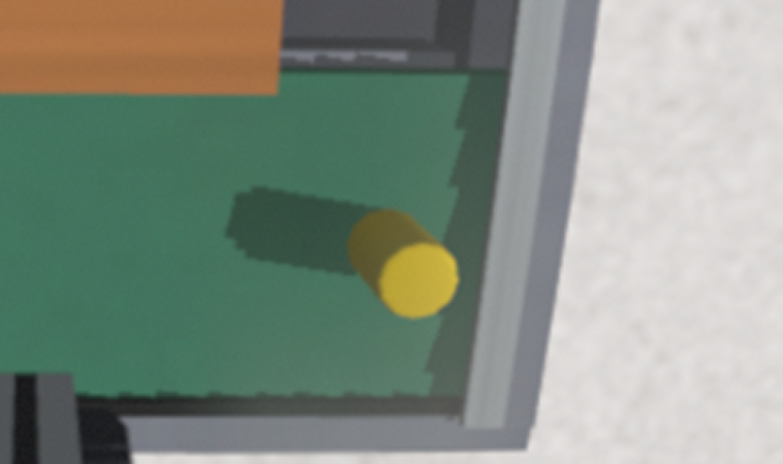

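Wrist view: cover front edge lies along the black buffer at both ends (rows ~305, x 150–475) and both knobs read 36 mm. Now the firm bedding push, on the right knob; approach first.

servo_tool(targets="0 0 0 -0.07 -1.2 0 0; 0 0 0 -0.07 -2.42 -0.3 0; 0 0 0 -0.07 -2.42 -1.2 0; 0 0 0 -0.07 -2.42 -1.9 0; 0 0 0 -0.07 -2.42 -2.17 0; 0 0 0 -0.07 -2.42 -2.17 0; 0 0 0 0.02 -2.4 -2.17 0; 0 0 0 0.06 -2.39 -2.17 0; 0 0 0 0.08 -2.39 -2.17 0; 0 0 0 0.08 -2.39 -2.17 0")

```text
time: 36.88
tool_pos: [588.1, -69.8, 31.0]
orientation: [[-0.0, -0.197, 0.98], [-0.006, 0.98, 0.197], [-1.0, -0.006, -0.001]]
force: [-0.0, -0.8, -0.3]
grip_width: 0.5
```

```bash
python3 k.py scene
```

```text
t 36.875 [588.1 -69.8  31. ] tray [ 17.4 -88.1] F along -0.16 [-0.  -0.8 -0.3]
scene [362, 242, 9, 13, 102] [571.6 109.8  51. ] tray [35.8 91.3]
scene [288, 260, 8, 14, 106] [607.2 -67.4  51. ] tray [ 36.6 -89.4]
```

servo_tool(targets="0 0 0 0.03 0.005 0 0; 0 0 0 0.06 0.01 0 0; 0 0 0 0.09 0.015 0 0; 0 0 0 0.11 0.02 0 0; 0 0 0 0.11 0.02 0 0")

```text
time: 37.55
tool_pos: [588.2, -69.7, 30.6]
orientation: [[-0.008, -0.196, 0.981], [-0.008, 0.981, 0.196], [-1.0, -0.006, -0.01]]
force: [-9.2, -2.9, 6.1]
grip_width: 0.0
```

```bash
python3 k.py
```

```text
t 37.55 [588.2 -69.7  30.6] tray [ 17.6 -88. ] F along -9.61 [-9.2 -2.9  6.1]
```

servo_tool(targets="0 0 0 0.1 0.02 0 0; 0 0 0 0.12 0.024 0 0; 0 0 0 0.14 0.028 0 0; 0 0 0 0.15 0.03 0 0; 0 0 0 0.15 0.03 0 0; 0 0 0 0.15 0.03 0 0; 0 0 0 0.15 0.03 0 0")

```text
time: 38.42
tool_pos: [588.0, -69.9, 30.2]
orientation: [[-0.02, -0.194, 0.981], [-0.011, 0.981, 0.194], [-1.0, -0.007, -0.022]]
force: [-14.4, -3.7, 11.7]
grip_width: -0.0
```

```bash
python3 k.py
```

```text
t 38.425 [588.  -69.9  30.2] tray [ 17.4 -88.1] F along -14.81 [-14.4  -3.7  11.7]
```

14.8 N reached; hold it a little longer for certainty.

servo_tool(targets="0 0 0 0.145 0.03 0 0; 0 0 0 0.145 0.03 0 0; 0 0 0 0.145 0.03 0 0; 0 0 0 0.145 0.03 0 0; 0 0 0 0.145 0.03 0 0; 0 0 0 0.145 0.03 0 0")

```text
time: 39.17
tool_pos: [587.6, -70.0, 29.9]
orientation: [[-0.032, -0.193, 0.981], [-0.015, 0.981, 0.193], [-0.999, -0.008, -0.034]]
force: [-13.8, -4.2, 11.2]
grip_width: -0.3
```

```bash
python3 k.py scene
```

```text
t 39.175 [587.6 -70.   29.9] tray [ 17.  -88.3] F along -14.33 [-13.8  -4.2  11.2]
scene [362, 242, 9, 13, 101] [571.8 109.8  51. ] tray [36.1 91.3]
scene [287, 260, 9, 14, 107] [607.  -67.5  51. ] tray [ 36.5 -89.5]
```

Held. Back off, lift clear and take the last look.

servo_tool(targets="0 -0.3 0 -0.2 -0.04 0 0; 0 -0.3 0 -0.3 -0.06 0.1 0; 0 -0.3 0 -0.3 -0.06 1 0; 0 -0.3 0 -0.2 0.6 2 0; 0 -0.3 0 0 1.5 2.4 0; 0 -0.3 0 0 2.3 2.4 0; 0 -0.3 0 0 2.3 2.4 0; 0 -0.3 0 0 2.3 2.4 0")

```text
time: 40.22
tool_pos: [588.1, 21.7, 126.0]
orientation: [[-0.005, -0.193, 0.981], [-0.015, 0.981, 0.193], [-1.0, -0.014, -0.008]]
force: [0.4, 0.1, 0.1]
grip_width: -0.3
```

```bash
python3 k.py scene
python3 - <<'E'
from m import *
d=cap('wrist'); cv2.imwrite('pics/w12.png',d['frame']); 
d=cap('scene'); cv2.imwrite('pics/s12.png',d['frame'])
E
```

```text
t 40.225 [588.1  21.7 126. ] tray [35.1  1.7] F along 0.43 [0.4 0.1 0.1]
scene [362, 242, 9, 13, 100] [571.7 109.6  51. ] tray [35.9 91.1]
scene [288, 260, 8, 14, 107] [607.4 -67.5  51. ] tray [ 36.8 -89.6]
```

View pics/w12.png

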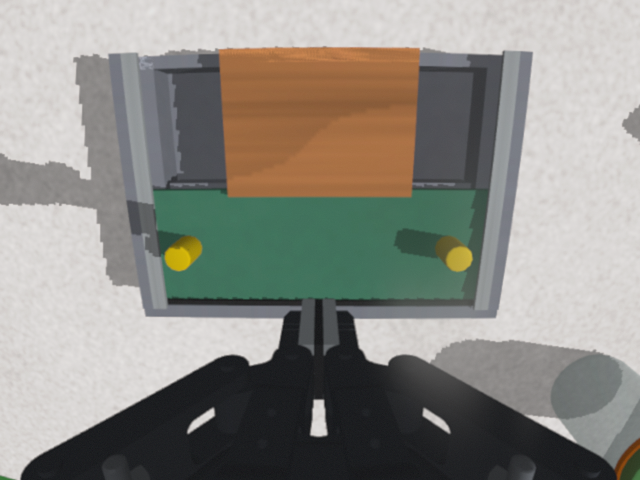

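View pics/s12.png

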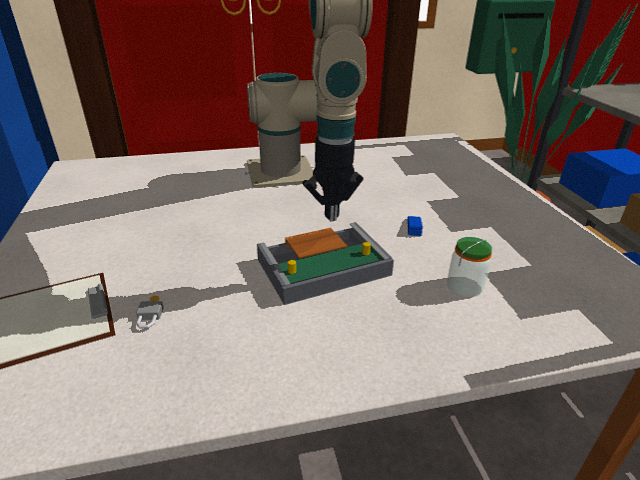

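The cover lies along the buffer in both views, and the padlock (150,312), door stop (415,226) and jar (470,265) are unmoved. Handing in.

```bash
python3 -c "
from plant import r
print(r.sense()['time']); print(r.sign_off())"
```

```text
40.375
the job is handed in; nothing more can be done
None
```

The orange fob is lying in the tray with the green cover shut over it. I handed the job in at 40.4 s, and no verdict came back.

- **Fob:** The first two tries closed above it. Both cameras showed the fingertips about 30 mm higher than the stated tool size implies. I went by the images, and the third try gripped it at 25.4 mm. I laid it flat in the middle of the open part and saw it there before covering it.
- **Shutting the cover:** I pushed the two knobs in turn, keeping either one no more than about 5–6 mm ahead. Every force reading up to the buffer was under 3 N. Forces were only read at the end of each push, so brief peaks in between were not seen. At the buffer, neither knob moved under 6.5 N (right) and 8.5 N (left).
- **Bedding in:** I pushed the right knob at 14.3–14.8 N along the closing direction for at least half a second. The total force on the tool, with its upward part, read just under 19 N.
- **Last checks:** Both knobs stood at about 36 and 37 mm in the tray's x, within 1 mm of each other. The cover's front edge lay along the buffer at both ends, the gripper was clear, and the padlock, door stop and jar looked unmoved. My buffer-face estimates ran from 70 to 76 mm, against 76–80 mm stated. So "fully home" rests on the forces and pictures, not on an exact gap measurement.

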